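Load a float bowl into the hand press, spout on the mark, and set the stop dial

TASK

Gently set the brass float bowl, mouth up and centred, on the dark round pad of the press's slide so that its drain spout points at the red mark beside the pad, and push the slide fully home under the ram. Turn the yellow stop dial so that its black pointer faces the red mark on its scale. Leave the jar, the plug boot and the copper washers where they are.

Things in the scene. Friction and masses are not known exactly. Their poses are not given: they have to be found in the camera images.
- press: Green hand press fixed to the bench; place and yaw vary. Origin on the bench under the ram's axis; x points roughly away from the robot, y to its left. Bed 100 mm wide (x), 30 mm high, y -300 to +60 mm. Head 75 mm wide, y -35 to 140 mm, z 205 to 305 mm; ram's lower end z 134 mm; column y 70 to 140 mm. Lever (rises towards +y to z 410 mm) and ram do not move.
- slide (a joint): Travel of the aluminium slide along the press's +y, m: 0 fully out, 0.13 fully home at its stop, pad under the ram. Starts at 0 to 0.025. About 2.5 N friction plus 8 N s/m damping; stays where left. Plate 84 mm wide (x), its top 45 mm above the bench, from 150 mm before the pad's centre (-y) to 35 mm beyond it.
- pad (a point): Centre of the dark round pad (68 mm across, flush) on top of the slide, 45 mm above the bench; moves with the slide. Axes as the press's; the pad's +x points at the red mark on the slide's edge, 34 to 42 mm from the centre.
- slide_handle (a point): The slide's upright black round knob, 24 mm in diameter, standing 45 mm above the slide plate (z = 45 to 90 mm above the bench), 120 mm from the pad's centre towards the press's -y. This point is on its axis, 75 mm above the bench, 15 mm below its top.
- bowl: Loose brass carburettor float bowl, a round cup standing mouth up: 56 mm outside diameter, straight walls 3 mm thick, 48 mm high, a 12 mm post inside up to 38 mm; 0.11 to 0.23 kg. Origin at the centre of its underside, z up. +x points along the drain spout, a level stub 16 to 19 mm thick, 20 mm above the underside, ending in a dark plug 52 mm from the bowl's axis.
- spout_tip (a point): Outer end of the bowl's drain spout: 52 mm from the bowl's axis along its +x, 20 mm above its underside.
- dial (a joint): Angle of the yellow stop dial in rad, positive counter-clockwise seen from above, range -1.7 to 1.7. At 0 the black pointer lies along the press's +x; the red mark on the scale is at +1.047 rad (60 degrees). Small black ticks every 30 degrees from -90 to +90. About 0.08 N m of friction; stays where it is left.
- dial_grip (a point): On the dial's vertical axis at mid-height of its grip bar, 50 mm above the bench, at x = 130, y = -120 mm in the press's frame. Bar 60 mm long, 14 mm thick, z 36 to 62 mm, on a yellow disc 74 mm across over a white scale disc 112 mm across (top z 24 mm). x runs along the bar to the pointer end (black stripe on that half), turning with the dial.
- boot: Loose black rubber plug boot, bent, about 90 x 55 mm and 25 mm high, lying on the bench; origin on the bench under its middle. To be left alone.
- jar: Loose amber glass jar with red lid, 56 mm diameter, 85 mm high; origin at the centre of its underside. To be left alone.
- washer1: Loose copper washer, 40 mm across, 5 mm thick, flat on the bench; origin at the centre of its underside. To be left alone.
- washer2: Second copper washer, the same. To be left alone.
Things that resemble listed ones, but are neither listed nor needed, are in the scene too. Of the things that look like the bowl, the largest one is meant.

How it is judged (in metres and radians):
At the end, for the whole second after the job is handed in: The bowl stands upright and at rest on the slide's pad, centred within 10 mm, its spout pointing at the red mark within 0.13 rad (7 degrees); the slide is home to within 4 mm; the dial's pointer is within 0.11 rad (6 degrees) of the red mark on its scale (horizontal distance between bowl and pad below 0.01 m and z of bowl in the frame of pad between -0.004 and 0.004 m and angle between bowl's own z axis and vertical below 0.06 rad and angle between the x axis of bowl and the x axis of pad, either way round below 0.13 rad and x of spout_tip in the frame of pad above 0.03 m and value of joint slide above 0.126 m and value of joint dial between 0.937 and 1.157 rad and linear speed of bowl below 0.02 m/s); the robot touches nothing.
It fails at once if the bowl is dropped on the pad (faster than 0.6 m/s, less than 30 mm above it) (horizontal distance between bowl and pad below 0.03 m and z of bowl in the frame of pad below 0.03 m and linear speed of bowl above 0.6 m/s).
It fails at once if a bystander (jar, boot, washer) is moved more than 30 mm (distance of any of jar, boot, washer1, washer2 from where it was at the start of the episode above 0.03 m).
It also fails if it takes over 58 s, if anything falls off the work surface, if the arm or the gripper's body presses on something with over 40 N, if the wrist force passes 120 N, or if a joint passes its speed limit or range.

ROBOT

A 6-joint arm with a two-finger parallel gripper is mounted at the origin on the work surface. World frame = base frame: x ahead of the robot, y to its left, z up, the work surface at z = 0. Lengths are in mm, angles in rad, forces in N, time in s.
With the tool pointing down it reaches from about 275 to 1000 mm from the base axis. Payload 8.4 kg.
Tool frame: the origin (TCP) lies at the very end of the fingers, on their centre line; the grasp point (between the pads) lies 19 mm behind it; z points along the fingers, y is the direction in which the jaws open and shut (so a half turn about z gives the same grasp; the last joint's range is limited). The gripper opens to 85 mm and grips with 20 to 120 N. Pads are 22 mm wide; open, the fingers measure 114 mm over their backs; the gripper's body (76 mm by 85 mm) begins 54 mm behind the grasp point. The pads swing forward as they close: fully open they stand 13 mm farther back than shut.
Start: joints at [1.101, 0.353, 1.633, -0, 1.155, -0.002], TCP at [281.826, 557.855, 231.281] pointing down, gripper open.
Joint ranges: [-2.63, 2.63], [-0.92, 2.1], [0.06, 2.66], [-1.3, 4.44], [0, 2.69], [-3.02, 3.02]. Speed limits (rad/s): [2.22, 2.22, 2.79, 3.14, 3.14, 3.14].

INTERFACE

Orientations are given as [roll, pitch, yaw] about the fixed x, y, z axes, in that order (R = Rz(yaw) Ry(pitch) Rx(roll)).
In Python, from rig import r, vision gives the robot as it stands.
- The arm moves only by the tool move_arm, never from a script. Its argument "series" is text: rows parted by semicolons, each of 7 numbers parted by spaces: the closure, from -1 (fully open) to 1 (shut), then the shift along the tool's x, y, z in units of 40 mm (1.0 is 40 mm), then the turn, a rotation vector about the tool's x, y, z in degrees. In form: grip tx ty tz ax ay az; .... A call has 1 to 20 rows; each row shifts and turns the pose as measured when the row begins, along the tool's axes as they then stand; what a row does not reach is not made up. A row lasts 1/8 s, in which the tool goes at most 62.5 mm and 10.7 degrees, less where a joint would pass 70% of its speed; a pose out of reach is approached as far as the arm can. A call is refused whole if a number of a shift passes 1 or a number of a turn 10.7, either way. A call with a gripper value outside its range is refused whole. The fingers move at their own pace and stop on an object; "grip_force" is the grip in N (left out, the last holds). Time passes only in rows, so rows that do not move let the fingers close. It gives the time, the measured TCP pose, the force and the opening at its end, in the units of the state.
- r.sense(): the state, without advancing time (a new reading comes with each control period).
- vision.grab_frame(name): name is "scene" or "top" or "wrist"; returns the picture (384x512x3 uint8, red, green, blue); there is no depth.
- vision.camera_params(name): a dict with "fx", "fy", "cx", "cy" (pixels), "k1" (the pictures are not rectified: a ray, as slopes to the right and down, at radius r is drawn at 1 + k1 r^2 times it, then the intrinsics apply), "position" and "rotation" of the camera in the world. Camera axes: x right, y up, looking along -z (the intrinsics and any distortion apply to the point x, -y, -z); pixel columns grow to the right and rows downward; lengths in mm; the calibration is good to about 2 mm. A picture is of the moment at which its call begins: read the wrist's pose just before it. camera_params takes no time and is no camera call; for the wrist camera it gives the pose at the moment of the call.
- r.sign_off(): hands the job in, once; it reports no verdict.
The state is a dict: "clock": time; "qpos": joint angles; "qvel": joint speeds; "joint_efforts": joint torques, N m; "eef_pos": TCP position; "tcp_rot": TCP orientation; "contact_force": force on the tool from outside, world axes, zero at the start; "wrist_torque": the same for the moment, N m; "opening": opening from 0.0 (shut) to 1.0 (fully open).
Only numpy, scipy, OpenCV 4.12 (cv2) and the standard library are available. Lean on these libraries where they do the work, as an engineer would, in place of code of your own. Each camera call takes 0.05 s, during which the arm holds its last target. There are 200 camera calls.

## Working session

There is one attempt and no reset: what is moved stays moved. The work goes in short steps, Python scripts to look and compute and a tool call to move; the robot and the scene stay as the last step left them, time stands still between calls to the robot, and variables do not carry over. Pictures are saved under pics/ and viewed, about 8 in all and at most 12, crops included, and the job is handed in when it is done.

Besides the shell and the picture viewer there is one more tool, called after ">>>" in YAML: its name, and indented under it one key for each argument. move_arm: Moves the arm, as the interface text tells. Its arguments: {"type":"object","properties":{"series":{"type":"string"},"grip_force":{"type":"number"}},"required":["series"]}

```bash
mkdir -p pics; ls
cat > h.py <<'E'
import numpy as np, cv2
from rig import r, vision
def grab(n,fn=None):
    p=vision.camera_params(n); im=vision.grab_frame(n)
    if fn: cv2.imwrite('pics/'+fn,im[:,:,::-1])
    return im,p
def ray(p,u,v):
    K=np.array([[p['fx'],0,p['cx']],[0,p['fy'],p['cy']],[0,0,1.]])
    q=cv2.undistortPoints(np.array([[[u,v]]],float),K,np.array([p['k1'],0,0,0.]))[0,0]
    return np.array(p['position']),np.array(p['rotation'])@np.array([q[0],-q[1],-1])
def onz(p,u,v,z):
    o,d=ray(p,u,v); return o+d*(z-o[2])/d[2]
def proj(p,X):
    c=np.array(p['rotation']).T@(np.array(X,float)-p['position']); a=np.array([c[0],-c[1]])/-c[2]
    a=a*(1+p['k1']*a@a); return a*[p['fx'],p['fy']]+[p['cx'],p['cy']]
E
python3 - <<'E'
from h import *
print(r.sense())
a,p=grab('top','top0.png'); b,q=grab('scene','scene0.png')
for k in (p,q): print({x:np.round(y,3).tolist() for x,y in k.items()})
E
```

```text
pics
{'clock': 0.0, 'qpos': array([ 1.10057154e+00,  3.53656696e-01,  1.63416719e+00, -1.29474005e-05,
        1.15520717e+00, -2.38885643e-03]), 'qvel': array([ 0.00121154,  0.00080375,  0.00154077, -0.0011479 , -0.00215898,
        0.00036143]), 'joint_efforts': array([ 3.33777883e-03, -6.05191755e+01, -3.42075956e+01,  1.80294887e-04,
        8.51626071e-03,  1.94282649e-05]), 'eef_pos': array([281.61873847, 557.39797064, 230.54220788]), 'tcp_rot': array([-3.14015423e+00,  8.40161369e-06,  2.67376196e+00]), 'contact_force': array([ 0.01293974, -0.44814319,  0.05809695]), 'wrist_torque': array([ 0.00404734,  0.02403818, -0.02742658]), 'opening': 1.0041720852053713}
{'fx': 384.037, 'fy': 384.037, 'cx': 254.25, 'cy': 190.704, 'k1': -0.06, 'position': [406.918, -50.826, 894.106], 'rotation': [0.191, 0.007, -1.58]}
{'fx': 349.407, 'fy': 349.407, 'cx': 251.142, 'cy': 190.12, 'k1': -0.081, 'position': [1198.611, -201.248, 639.619], 'rotation': [0.88, 0.01, 1.341]}
```

View pics/top0.png

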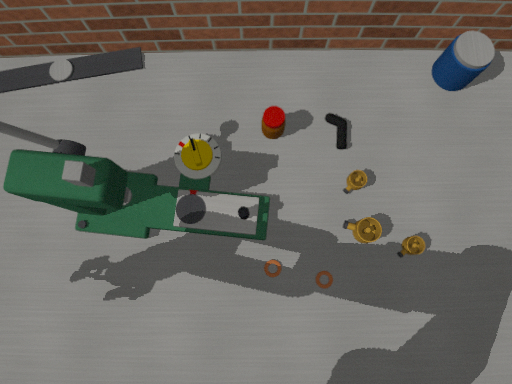

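View pics/scene0.png

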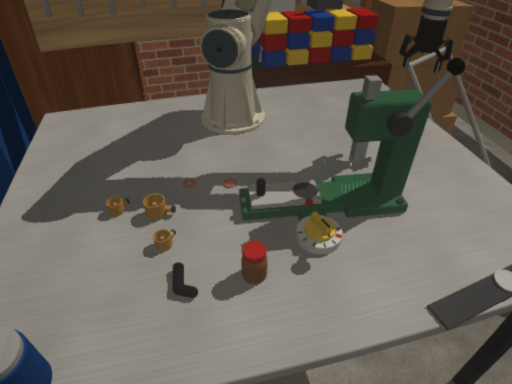

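The top view shows the pad at (190,209), its red mark at (194,191) and the knob at (243,212). The dial is at (197,155), the large bowl at (367,230) with its spout tip near (348,225), and the small decoys at (357,180) and (413,245). The rotation is given as roll/pitch/yaw, so I'll fix the helper and measure.

```bash
cat > fix.py <<'E'
s=open('h.py').read()
s=s.replace("import numpy as np, cv2","import numpy as np, cv2\nfrom scipy.spatial.transform import Rotation as Ro").replace("p=vision.camera_params(n);","p=vision.camera_params(n); R=np.array(p['rotation'],float); p['rotation']=Ro.from_euler('xyz',R).as_matrix() if R.size==3 else R;")
s+='''
def blobs(m,amin=5):
    n,l,st,c=cv2.connectedComponentsWithStats(m.astype(np.uint8))
    return [(c[i].round(1).tolist(),st[i].tolist()) for i in range(1,n) if st[i][4]>=amin]
'''
open('h.py','w').write(s)
E
python3 fix.py
python3 - <<'E'
from h import *
im,p=grab('top','top1.png')
big=np.hstack([cv2.resize(im[120:245,165:275],None,fx=4,fy=4,interpolation=2),cv2.resize(im[195:255,325:405],None,fx=4,fy=4,interpolation=2)] ) if 0 else None
a=cv2.resize(im[120:245,165:275],None,fx=4.5,fy=4.5,interpolation=cv2.INTER_CUBIC)
b=cv2.resize(im[165:260,335:395],None,fx=4.5,fy=4.5,interpolation=cv2.INTER_CUBIC)
c=np.zeros((a.shape[0],a.shape[1]+b.shape[1],3),np.uint8);c[:,:a.shape[1]]=a;c[:b.shape[0],a.shape[1]:]=b
cv2.imwrite('pics/crop1.png',c[:,:,::-1])
h=cv2.cvtColor(im,cv2.COLOR_RGB2HSV)
red=((h[...,0]<6)|(h[...,0]>174))&(h[...,1]>170)&(h[...,2]>90)
yel=(h[...,0]>22)&(h[...,0]<33)&(h[...,1]>180)&(h[...,2]>90)
org=(h[...,0]>10)&(h[...,0]<24)&(h[...,1]>130)&(h[...,2]>60)
for n,m,z in(('red',red,45),('yel',yel,36),('brass',org,48)):
    for c,s in blobs(m,6):
        if c[1]>60: print(n,c,s,onz(p,*c,z).round(0))
for n,u,v,z in(('pad',190,209,45),('mark',194,191,45),('knob',243.5,212.5,90),('dial',197,155,30),('bowl',367.5,230,48),('tip',347,225,20)): print(n,onz(p,u,v,z).round(1))
E
```

```text
red [273.5, 116.7] [263, 107, 22, 21, 361] [748. -93.  45.]
red [181.0, 143.9] [179, 142, 5, 5, 16] [684. 123.  45.]
red [192.4, 191.7] [190, 190, 6, 4, 19] [571.  94.  45.]
yel [196.5, 154.9] [181, 139, 31, 31, 704] [659.  88.  36.]
brass [270.3, 130.4] [262, 118, 23, 21, 187] [713. -85.  48.]
brass [356.1, 180.1] [346, 170, 21, 21, 311] [ 593. -277.   48.]
brass [365.8, 229.6] [347, 217, 35, 26, 625] [ 481. -292.   48.]
brass [412.8, 245.2] [401, 236, 24, 19, 359] [ 445. -394.   48.]
brass [272.2, 267.3] [264, 260, 17, 17, 121] [401. -83.  48.]
brass [323.6, 279.1] [316, 271, 17, 17, 108] [ 375. -194.   48.]
pad [531.1  98.2  45. ]
mark [572.1  90.   45. ]
knob [516.  -23.2  90. ]
dial [660.8  87.3  30. ]
bowl [ 479.8 -295.4   48. ]
tip [ 494.2 -257.    20. ]
```

View pics/crop1.png

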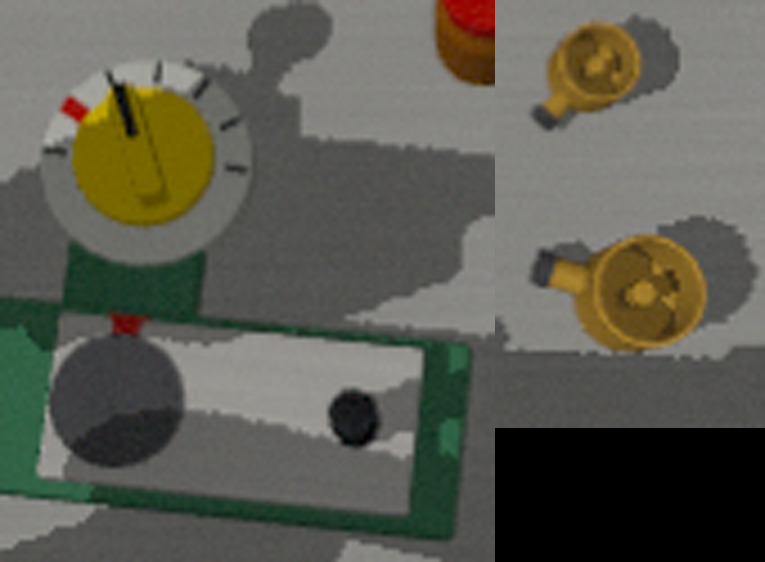

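```bash
cat >> h.py <<'E'
def plan(wps,grip,start=None):
    """wps: (x,y,z,yawdeg,rows). prints rows in tool axes"""
    if start is None:
        s=r.sense(); start=(*s['eef_pos'],np.degrees(s['tcp_rot'][2]))
    a=np.array(start,float); out=[]
    for *t,n in wps:
        t=np.array(t,float); d=(t-a)/n
        for i in range(n):
            y=np.radians(a[3]+d[3]*i); c,s_=np.cos(y),np.sin(y)
            v=np.array([c*d[0]+s_*d[1], s_*d[0]-c*d[1], -d[2]])/40
            out.append('%g %.2f %.2f %.2f 0 0 %.1f'%(grip,*v,-d[3]))
        a=t
    print(len(out)); print('; '.join(out))
E
python3 -c "
from h import *
plan([(300,250,240,121,6),(465,-285,230,69,12)],-1)"
```

```text
18
-1 -0.65 -1.11 -0.04 0 0 5.4; -1 -0.75 -1.04 -0.04 0 0 5.4; -1 -0.84 -0.97 -0.04 0 0 5.4; -1 -0.93 -0.89 -0.04 0 0 5.4; -1 -1.01 -0.80 -0.04 0 0 5.4; -1 -1.08 -0.70 -0.04 0 0 5.4; -1 -1.13 -0.28 0.02 0 0 4.3; -1 -1.15 -0.19 0.02 0 0 4.3; -1 -1.16 -0.11 0.02 0 0 4.3; -1 -1.17 -0.02 0.02 0 0 4.3; -1 -1.16 0.07 0.02 0 0 4.3; -1 -1.16 0.16 0.02 0 0 4.3; -1 -1.14 0.25 0.02 0 0 4.3; -1 -1.12 0.33 0.02 0 0 4.3; -1 -1.09 0.41 0.02 0 0 4.3; -1 -1.06 0.50 0.02 0 0 4.3; -1 -1.02 0.57 0.02 0 0 4.3; -1 -0.97 0.65 0.02 0 0 4.3
```

>>> move_arm:
  series: "-1 -0.6 -1 0 0 0 5; -1 -0.7 -0.9 0 0 0 5; -1 -0.75 -0.85 0 0 0 5; -1 -0.8 -0.8 0 0 0 5; -1 -0.85 -0.75 0 0 0 5; -1 -0.9 -0.65 0 0 0 5; -1 -0.95 -0.6 0 0 0 4; -1 -1 -0.25 0 0 0 4; -1 -1 -0.2 0 0 0 4; -1 -1 -0.1 0 0 0 4; -1 -1 0 0 0 0 4; -1 -1 0.05 0 0 0 4; -1 -1 0.15 0 0 0 4; -1 -1 0.2 0 0 0 4; -1 -1 0.3 0 0 0 4; -1 -1 0.35 0 0 0 4; -1 -1 0.4 0 0 0 4; -1 -1 0.5 0 0 0 4; -1 -1 0.55 0 0 0 4; -1 -1 0.6 0 0 0 4"

```text
clock: 2.65
eef_pos: [429.2, -316.5, 230.4]
tcp_rot: [3.139, -0.0, 1.127]
contact_force: [0.5, 1.1, -0.3]
opening: 1.0
```

```bash
python3 -c "
from h import *
s=r.sense();print(s['eef_pos'],np.degrees(s['tcp_rot']))
plan([(465,-285,200,69,7)],-1)"
```

```text
[ 429.20528856 -316.51951375  230.39481868] [ 1.79827176e+02 -2.77204267e-02  6.45820466e+01]
7
-1 0.16 0.07 0.11 0 0 -0.6; -1 0.16 0.07 0.11 0 0 -0.6; -1 0.16 0.07 0.11 0 0 -0.6; -1 0.15 0.07 0.11 0 0 -0.6; -1 0.15 0.07 0.11 0 0 -0.6; -1 0.15 0.08 0.11 0 0 -0.6; -1 0.15 0.08 0.11 0 0 -0.6
```

Already near the bowl, so I'll nudge over and look with the wrist camera.

>>> move_arm:
  series: "-1 0.5 0.25 0.2 0 0 -2; -1 0.5 0.2 0.2 0 0 -2; -1 0 0 0 0 0 0"

```text
clock: 3.02
eef_pos: [463.0, -289.8, 213.0]
tcp_rot: [3.139, 0.0, 1.195]
contact_force: [-0.3, -0.1, 0.5]
opening: 0.997
```

Run:
```python
from h import *
im,p=grab('wrist','w1.png')
s=r.sense();print(s['eef_pos'],np.degrees(s['tcp_rot']))
print(p['position'],p['rotation'])
print('bowl est',proj(p,(479,-298,48)),'tip',proj(p,(494,-257,20)))
h=cv2.cvtColor(im,cv2.COLOR_RGB2HSV)
org=(h[...,0]>10)&(h[...,0]<26)&(h[...,1]>130)&(h[...,2]>50)
print(blobs(org,200))
```

```text
[ 462.73761614 -290.21000502  213.31049306] [1.79851343e+02 3.34275686e-02 6.84297224e+01]
[ 487.09693643 -225.52490778  354.93760694] [[ 0.93035896  0.35362988  0.09684064]
 [-0.36664362  0.89575078  0.25140207]
 [ 0.00215821 -0.26940017  0.9630259 ]]
bowl est [280.40636267 177.80300463] tip [278.43930772 131.07077369]
[]
```

View pics/w1.png

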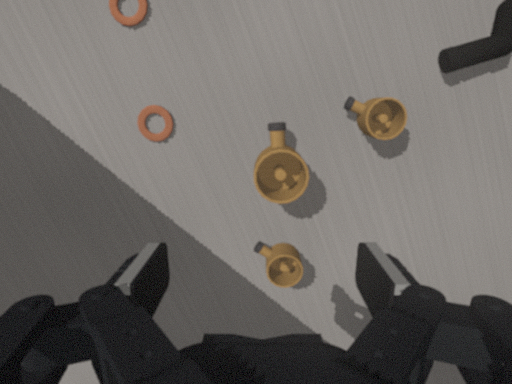

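The wrist view shows the bowl rim centred near (281,174) and its spout tip near (277,126), close to the predicted pixels. The small decoy bowls are at (382,118) and (284,266). I'll refine with a mask.

Run:
```python
from h import *
im,p=cv2.imread('pics/w1.png')[:,:,::-1],None
_,p=grab('wrist')
print(im[190,262],im[160,262],im[141,277])
i=im.astype(int); m=((i[...,0]-i[...,2]>50)&(i[...,0]-i[...,1]>15)).astype(np.uint8)
for c,s in blobs(m,200): print(c,s)
# rim: outer boundary points of big bowl, from upper half-circle
sub=np.zeros_like(m);sub[144:212,245:315]=m[144:212,245:315]
cn=max(cv2.findContours(sub,0,1)[0],key=len); e=cv2.fitEllipse(cn); print(e)
c=onz(p,281,174,48); c2=onz(p,*e[0],48)
t=onz(p,277,126,22); b=onz(p,278,141,29); print(c,c2,t,b)
print('dir deg',np.degrees(np.arctan2(*(t-c)[1::-1])),np.linalg.norm((t-c)[:2]))
```

```text
[87 67 45] [143 113  71] [158 127  82]
[128.1, 12.8] [109, 0, 38, 26, 479]
[380.4, 118.4] [352, 98, 55, 42, 1043]
[154.8, 122.5] [138, 105, 35, 36, 644]
[281.8, 170.6] [254, 131, 55, 73, 1930]
[282.9, 264.5] [260, 244, 43, 43, 991]
((280.2842712402344, 174.0043182373047), (53.39180374145508, 58.46198272705078), 162.7310333251953)
[ 480.60840598 -295.1103827    48.        ] [ 479.94549053 -294.85332894   48.        ] [ 494.14479175 -251.89895227   22.        ] [ 489.55829086 -265.87683829   29.        ]
dir deg 72.60634576486285 45.282021368183656
```

```bash
python3 -c "
from h import *
plan([(480,-297,205,71,1),(480,-297,10,71,6)],-1)"
```

```text
7
-1 0.01 0.46 0.22 0 0 -2.6; -1 0.00 0.00 0.81 0 0 -0.0; -1 0.00 0.00 0.81 0 0 -0.0; -1 0.00 0.00 0.81 0 0 -0.0; -1 0.00 0.00 0.81 0 0 -0.0; -1 0.00 0.00 0.81 0 0 -0.0; -1 0.00 0.00 0.81 0 0 -0.0
```

>>> move_arm:
  series: "-1 0 0.46 0.2 0 0 -2.6; -1 0 0 0.2 0 0 0; -1 0 0 0.8 0 0 0; -1 0 0 0.8 0 0 0; -1 0 0 0.8 0 0 0; -1 0 0 0.8 0 0 0; -1 0 0 0.7 0 0 0; -1 0 0 0.4 0 0 0; -1 0 0 0 0 0 0"

```text
clock: 4.25
eef_pos: [475.8, -296.2, 23.0]
tcp_rot: [3.138, 0.003, 1.235]
contact_force: [0.5, 0.4, -0.1]
opening: 1.0
```

```bash
python3 -c "
from h import *
s=r.sense();print(s['eef_pos'],np.degrees(s['tcp_rot']))
plan([(480,-297,10,71,2)],-1)"
```

```text
[ 475.81995193 -296.16192463   23.03373799] [1.79785022e+02 1.47386266e-01 7.07318997e+01]
2
-1 0.01 0.05 0.16 0 0 -0.1; -1 0.01 0.05 0.16 0 0 -0.1
```

>>> move_arm:
  series: "-1 0 0.1 0.3 0 0 0; -1 0 0 0 0 0 0; 0.1 0 0 0 0 0 0; 0.2 0 0 0 0 0 0; 0.4 0 0 0 0 0 0; 0.6 0 0 0 0 0 0; 0.8 0 0 0 0 0 0; 1 0 0 0 0 0 0; 1 0 0 0 0 0 0"
  grip_force: 40

```text
clock: 5.38
eef_pos: [481.4, -298.6, 13.5]
tcp_rot: [3.134, 0.004, 1.234]
contact_force: [-0.1, 0.3, -1.5]
opening: 0.658
```

>>> move_arm:
  series: "1 0 0 -0.5 0 0 0; 1 0 0 -1 0 0 0; 1 0 0 -1 0 0 0; 1 0 0 -1 0 0 0; 1 0 0 -1 0 0 0; 1 0 0 0 0 0 0"

```text
clock: 6.12
eef_pos: [479.6, -297.1, 197.9]
tcp_rot: [3.136, 0.003, 1.234]
contact_force: [0.3, -0.3, -2.6]
opening: 0.653
```

Run:
```python
from h import *
s=r.sense();print(s['eef_pos'],np.degrees(s['tcp_rot']),s['contact_force'])
im,p=grab('wrist','w2.png'); im,p=grab('top','t2.png')
```

```text
[ 479.60524735 -297.10335575  197.91819456] [1.79677549e+02 1.74762620e-01 7.07098447e+01] [ 0.26096445 -0.31608802 -2.60459025]
```

View pics/w2.png

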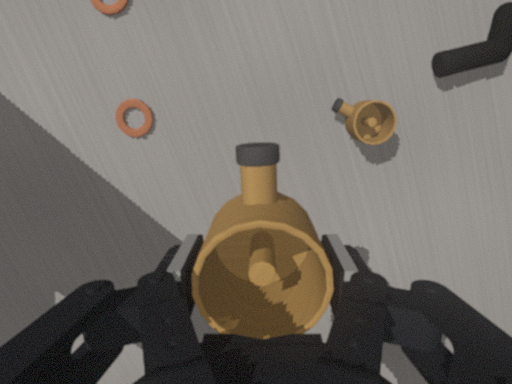

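The bowl is held, with its rim centre near (263,280) and the plug end near (258,153).

Run:
```python
from h import *
im=cv2.imread('pics/w2.png')[:,:,::-1].astype(int)
s=r.sense(); _,p=grab('wrist')
m=((im[...,0]-im[...,2]>35)&(im[...,0]-im[...,1]>8)).astype(np.uint8)
for v in (165,175,185,260,270,280,290,300):
    u=np.where(m[v,180:345])[0]+180; print(v,u.min(),u.max())
col=np.where(m[270:370,263])[0]+270; print('bottom',col.max())
T=s['eef_pos']; y=s['tcp_rot'][2]; X=np.array([np.cos(y),np.sin(y)]); Y=np.array([np.sin(y),-np.cos(y)])
zb=T[2]-13.5
def tf(u,v,z): d=(onz(p,u,v,z)-T)[:2]; return round(d@X,1),round(d@Y,1)
print('rim centre',tf(263,280,zb+48),'left',tf(194,280,zb+48),'right',tf(332,280,zb+48),'bot',tf(263,col.max(),zb+48))
print('post',tf(262,270,zb+38))
print('tip top/mid',tf(258,144,zb+29),tf(258,155,zb+20), 'stub', tf(259,180,zb+29))
```

```text
165 241 275
175 240 275
185 241 275
260 195 328
270 193 332
280 192 333
290 192 333
300 194 330
bottom 338
rim centre (np.float64(3.9), np.float64(-0.5)) left (np.float64(3.8), np.float64(-27.0)) right (np.float64(3.9), np.float64(26.1)) bot (np.float64(-23.0), np.float64(-0.4))
post (np.float64(2.6), np.float64(-0.9))
tip top/mid (np.float64(53.5), np.float64(-2.5)) (np.float64(47.7), np.float64(-2.6)) stub (np.float64(38.8), np.float64(-2.1))
```

Run:
```python
from h import *
_,p=grab('top')
f=lambda u,v,z:onz(p,165+u/4.5,120+v/4.5,z)
def a(P,Q): d=P-Q; return np.degrees(np.arctan2(d[1],d[0]))-90
print('edges',a(f(60,318,45),f(425,350,45)),a(f(40,478,45),f(410,515,45)))
print('bed', a(f(0,494,30),f(452,538,30)))
pad=f(117,400,45);kn=f(354,418,88);print('pad',pad,'knob',kn,a(pad,kn),np.linalg.norm((pad-kn)[:2]))
d=f(147,162,24);print('dial',d, 'disc',f(143,155,36))
m=f(128,325,45);print('mark',m,np.degrees(np.arctan2(*(m-pad)[1::-1])))
for n,u,v in(('t90',55,152),('red',75,108),('t0',158,72),('t-90',237,168)):
  q=f(u,v,24)-d;print(n,np.degrees(np.arctan2(q[1],q[0])))
q=f(122,85,62)-f(150,200,62);print('ptr',np.degrees(np.arctan2(q[1],q[0])))
```

```text
edges -5.664262017443747 -6.168235290961945
bed -5.996238270583618
pad [531.36687948  95.92337912  45.        ] knob [515.45651602 -23.44734514  88.        ] -7.5919396305650935 120.42636536345277
dial [660.07868579  86.64938855  24.        ] disc [660.36908701  86.90602904  36.        ]
mark [569.29002297  91.21415695  45.        ] -7.078642170764622
t90 82.86480267148153
red 52.191323793282706
t0 -5.551433630647514
t-90 -94.65194805881818
ptr 14.373033155877962
```

```bash
python3 -c "
from h import *
plan([(527.5,96,190,-8.6,13)],1)"
```

```text
13
1 0.74 -0.16 0.01 0 0 6.1; 1 0.72 -0.24 0.01 0 0 6.1; 1 0.69 -0.31 0.01 0 0 6.1; 1 0.66 -0.38 0.01 0 0 6.1; 1 0.61 -0.45 0.01 0 0 6.1; 1 0.56 -0.51 0.01 0 0 6.1; 1 0.50 -0.57 0.01 0 0 6.1; 1 0.44 -0.62 0.01 0 0 6.1; 1 0.37 -0.66 0.01 0 0 6.1; 1 0.30 -0.70 0.01 0 0 6.1; 1 0.22 -0.73 0.01 0 0 6.1; 1 0.14 -0.75 0.01 0 0 6.1; 1 0.06 -0.76 0.01 0 0 6.1
```

>>> move_arm:
  series: "1 0.74 -0.16 0 0 0 6; 1 0.72 -0.24 0 0 0 6; 1 0.7 -0.3 0 0 0 6; 1 0.66 -0.38 0 0 0 6; 1 0.6 -0.45 0 0 0 6; 1 0.56 -0.5 0 0 0 6; 1 0.5 -0.57 0 0 0 6; 1 0.44 -0.62 0 0 0 6; 1 0.37 -0.66 0 0 0 6; 1 0.3 -0.7 0 0 0 6; 1 0.22 -0.7 0 0 0 6; 1 0.14 -0.7 0 0 0 6; 1 0.06 -0.6 0 0 0 6; 1 0 0 0 0 0 0"

```text
clock: 8.07
eef_pos: [520.1, 99.1, 170.5]
tcp_rot: [3.139, 0.041, -0.174]
contact_force: [-0.1, -0.3, -1.9]
opening: 0.649
```

Run:
```python
from h import *
s=r.sense();print(s['eef_pos'],np.degrees(s['tcp_rot']),s['contact_force'])
plan([(527.5,96,105,-8.6,4)],1)
im,p=grab('wrist','w3.png')
print('pad',proj(p,(531.4,96,45)),'mark',proj(p,(569.3,91.2,45)))
```

```text
[520.07068753  99.10583977 170.47156172] [179.85592137   2.33568656  -9.95417936] [-0.06903185 -0.31726967 -1.8985863 ]
4
1 0.05 0.01 0.41 0 0 -0.3; 1 0.05 0.01 0.41 0 0 -0.3; 1 0.05 0.01 0.41 0 0 -0.3; 1 0.05 0.01 0.41 0 0 -0.3
pad [263.5739193  165.72605464] mark [261.45160491 120.31049834]
```

View pics/w3.png

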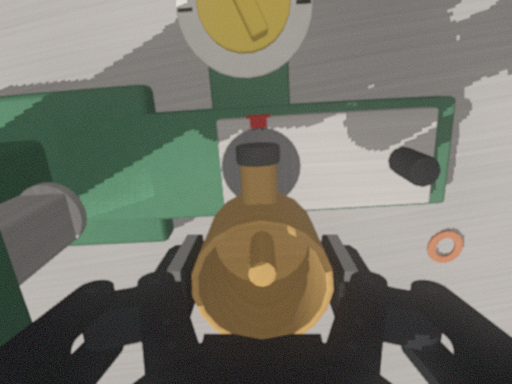

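The pad centre is at about (261,166) and the mark at (258,121), within 3 px of prediction. The tool has a 2.3° pitch error to remove while descending.

>>> move_arm:
  series: "1 0.1 0.03 0.4 0 2.3 -1.3; 1 0.1 0 0.5 0 0 0; 1 0 0 0.5 0 0 0; 1 0 0 0.2 0 0 0; 1 0 0 0 0 0 0"

```text
clock: 8.75
eef_pos: [524.3, 91.3, 101.8]
tcp_rot: [3.136, 0.005, -0.144]
contact_force: [0.3, -0.0, -1.9]
opening: 0.654
```

Run:
```python
from h import *
s=r.sense();print(s['eef_pos'],np.degrees(s['tcp_rot']),s['contact_force'])
plan([(527.5,97,62,-8.6,5)],1)
```

```text
[524.27779426  91.25721632 101.75384209] [179.68112119   0.30040234  -8.22243756] [ 0.31580339 -0.01525767 -1.87151767]
5
1 0.01 -0.03 0.20 0 0 0.1; 1 0.01 -0.03 0.20 0 0 0.1; 1 0.01 -0.03 0.20 0 0 0.1; 1 0.01 -0.03 0.20 0 0 0.1; 1 0.01 -0.03 0.20 0 0 0.1
```

>>> move_arm:
  series: "1 0.06 -0.14 0.3 0.3 0.3 0.3; 1 0 0 0.3 0 0 0; 1 0 0 0.25 0 0 0; 1 0 0 0.08 0 0 0; 1 0 0 0 0 0 0"

```text
clock: 9.38
eef_pos: [528.4, 96.7, 62.9]
tcp_rot: [-3.141, -0.002, -0.148]
contact_force: [-0.3, -0.3, -0.6]
opening: 0.654
```

Run:
```python
from h import *
s=r.sense();print(s['eef_pos'],np.degrees(s['tcp_rot']),s['contact_force'])
plan([(527.5,97,58.5,-8.6,2)],1)
```

```text
[528.41912833  96.71603848  62.91271316] [-1.79972062e+02 -1.09361564e-01 -8.50142474e+00] [-0.3274131  -0.2726764  -0.60144011]
2
1 -0.01 -0.00 0.06 0 0 0.0; 1 -0.01 -0.00 0.06 0 0 0.0
```

>>> move_arm:
  series: "1 0 0 0.04 0 0 0; 1 0 0 0.04 0 0 0; 1 0 0 0 0 0 0"

```text
clock: 9.75
eef_pos: [528.9, 96.8, 60.1]
tcp_rot: [-3.141, -0.003, -0.148]
contact_force: [0.3, 0.3, -0.9]
opening: 0.658
```

>>> move_arm:
  series: "1 0 0 0.04 0 0 0; 1 0 0 0.04 0 0 0; 1 0 0 0 0 0 0"

```text
clock: 10.12
eef_pos: [529.4, 96.9, 58.5]
tcp_rot: [-3.141, -0.004, -0.148]
contact_force: [1.0, 0.5, -0.7]
opening: 0.655
```

>>> move_arm:
  series: "1 -0.03 0 0.03 0 0 0; 1 0 0 0.02 0 0 0; 1 0 0 0 0 0 0"

```text
clock: 10.5
eef_pos: [529.7, 97.0, 58.5]
tcp_rot: [-3.14, -0.007, -0.148]
contact_force: [-0.4, -0.0, 0.4]
opening: 0.655
```

>>> move_arm:
  series: "0.25 0 0 0 0 0 0; 0 0 0 0 0 0 0; -0.5 0 0 0 0 0 0; -1 0 0 0 0 0 0; -1 0 0 0 0 0 0; -1 0 0 -0.5 0 0 0; -1 0 0 -1 0 0 0; -1 0 0 -1 0 0 0; -1 0 0 -1 0 0 0; -1 -0.9 0 -0.3 0 0 0; -1 -0.9 0 0 0 0 0; -1 0 0 0 0 0 0"

```text
clock: 12.0
eef_pos: [456.0, 107.8, 214.3]
tcp_rot: [-3.14, -0.008, -0.148]
contact_force: [0.1, -0.4, 0.1]
opening: 0.996
```

Run:
```python
from h import *
s=r.sense();print(s['eef_pos'],np.degrees(s['tcp_rot']),s['contact_force'])
im,p=grab('wrist','w4.png')
print('pad',proj(p,(531.4,97,45)),'rim',proj(p,(531.4,97,93)),'mark',proj(p,(569.3,91.2,45)))
grab('top','t4.png')
```

```text
[456.04200326 107.76316401 214.30827779] [-179.88532635   -0.44069542   -8.50259285] [ 0.05280271 -0.35563789  0.06929471]
pad [262.53498941  96.51209751] rim [262.49411978  94.56778008] mark [262.72203886  53.37440588]
```

View pics/w4.png

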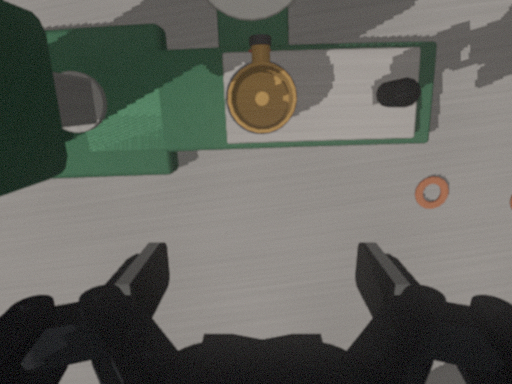

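The bowl stands on the pad: rim (262,97), spout tip (260,39). From the plate edges the pad centre is about (261,97), so it's centred within about 2 mm and the spout is aligned within about 1°. Next is the knob.

Run:
```python
from h import *
_,p=grab('wrist')
for u,v,z in((405,91.5,90),(408,91.5,90),(390,94,45)): print(onz(p,u,v,z))
plan([(517.5,-23,200,-6.3,5)],-1)
```

```text
[520.07879298 -18.26901922  90.        ]
[519.74319494 -20.73150182  90.        ]
[519.11096275 -23.42701754  45.        ]
5
-1 0.39 0.60 0.07 0 0 -0.4; -1 0.38 0.61 0.07 0 0 -0.4; -1 0.38 0.61 0.07 0 0 -0.4; -1 0.37 0.61 0.07 0 0 -0.4; -1 0.37 0.61 0.07 0 0 -0.4
```

>>> move_arm:
  series: "-1 0.4 0.6 0 0 0 -0.5; -1 0.4 0.6 0 0 0 -0.5; -1 0.4 0.6 0 0 0 -0.5; -1 0.4 0.6 0.2 0 0 -0.5; -1 0.4 0.6 0.2 0 0.4 0; -1 0 0 0.3 0 0 0; -1 0 0 0.3 0 0 0; -1 0 0 0 0 0 0"

```text
clock: 13.15
eef_pos: [530.7, -26.4, 170.4]
tcp_rot: [-3.139, -0.015, -0.114]
contact_force: [-0.6, -0.5, -0.1]
opening: 0.999
```

Run:
```python
from h import *
s=r.sense();print(s['eef_pos'],np.degrees(s['tcp_rot']),s['contact_force'])
plan([(518.5,-22,165,-6.3,1)],-1)
```

```text
[530.69006207 -26.39963481 170.39015268] [-179.86861755   -0.86684719   -6.54255051] [-0.5723063  -0.47143812 -0.08614519]
1
-1 -0.32 -0.07 0.13 0 0 -0.2
```

>>> move_arm:
  series: "-1 -0.32 -0.07 0.4 0 -0.9 0; -1 0 0 0.8 0 0 0; -1 0 0 0.8 0 0 0; -1 0 0 0.55 0 0 0; -1 0 0 0.1 0 0 0; -1 0 0 0 0 0 0"

```text
clock: 13.9
eef_pos: [513.7, -17.7, 59.9]
tcp_rot: [-3.139, 0.005, -0.11]
contact_force: [-0.2, 0.1, -0.4]
opening: 0.999
```

>>> move_arm:
  series: "-1 0.12 0.1 0 0 0 0; -1 0 0 0 0 0 0; 0 0 0 0 0 0 0; 0.3 0 0 0 0 0 0; 0.6 0 0 0 0 0 0; 0.8 0 0 0 0 0 0; 1 0 0 0 0 0 0; 1 0 0 0 0 0 0; 1 0 0 0 0 0 0"
  grip_force: 30

```text
clock: 15.02
eef_pos: [520.0, -22.5, 62.7]
tcp_rot: [-3.139, 0.001, -0.11]
contact_force: [-0.3, -0.5, 0.6]
opening: 0.27
```

Run:
```python
from h import *
s=r.sense();print(s['eef_pos'],np.degrees(s['tcp_rot']),s['contact_force'],s['opening'])
plan([(s['eef_pos'][0]+12.5,s['eef_pos'][1]+113,s['eef_pos'][2],np.degrees(s['tcp_rot'][2]),14)],1)
```

```text
[520.04540495 -22.51418308  62.66837089] [-1.79826162e+02  2.87081433e-02 -6.30953144e+00] [-0.32650212 -0.46163057  0.61442919] 0.2703024286717264
14
1 0.00 -0.20 -0.00 0 0 -0.0; 1 0.00 -0.20 -0.00 0 0 -0.0; 1 0.00 -0.20 -0.00 0 0 -0.0; 1 0.00 -0.20 -0.00 0 0 -0.0; 1 0.00 -0.20 -0.00 0 0 -0.0; 1 0.00 -0.20 -0.00 0 0 -0.0; 1 0.00 -0.20 -0.00 0 0 -0.0; 1 0.00 -0.20 -0.00 0 0 -0.0; 1 0.00 -0.20 -0.00 0 0 -0.0; 1 0.00 -0.20 -0.00 0 0 -0.0; 1 0.00 -0.20 -0.00 0 0 -0.0; 1 0.00 -0.20 -0.00 0 0 -0.0; 1 0.00 -0.20 -0.00 0 0 -0.0; 1 0.00 -0.20 -0.00 0 0 -0.0
```

Knob gripped (opening 0.27, about 23 mm). I'll push along the press's +y gently.

>>> move_arm:
  series: "1 0 -0.1 0 0 0 0; 1 0 -0.15 0 0 0 0; 1 0 -0.2 0 0 0 0; 1 0 -0.2 0 0 0 0; 1 0 -0.2 0 0 0 0; 1 0 -0.2 0 0 0 0; 1 0 -0.2 0 0 0 0; 1 0 -0.2 0 0 0 0; 1 0 -0.2 0 0 0 0; 1 0 -0.2 0 0 0 0; 1 0 -0.2 0 0 0 0; 1 0 -0.15 0 0 0 0; 1 0 -0.1 0 0 0 0; 1 0 0 0 0 0 0"

```text
clock: 16.77
eef_pos: [531.3, 75.5, 62.7]
tcp_rot: [-3.139, -0.001, -0.109]
contact_force: [1.3, -0.7, -0.1]
opening: 0.275
```

>>> move_arm:
  series: "1 0 -0.15 0 0 0 0; 1 0 -0.15 0 0 0 0; 1 0 -0.15 0 0 0 0; 1 0 -0.12 0 0 0 0; 1 0 -0.12 0 0 0 0; 1 0 -0.1 0 0 0 0; 1 0 -0.1 0 0 0 0; 1 0 0 0 0 0 0"

```text
clock: 17.77
eef_pos: [534.4, 103.2, 62.7]
tcp_rot: [3.129, 0.001, -0.103]
contact_force: [0.9, 2.9, -1.4]
opening: 0.27
```

>>> move_arm:
  series: "1 0 -0.12 0 0 0 0; 1 0 -0.12 0 0 0 0; 1 0 -0.12 0 0 0 0"

```text
clock: 18.15
eef_pos: [534.2, 103.6, 62.4]
tcp_rot: [3.106, 0.004, -0.094]
contact_force: [2.8, -38.0, 5.8]
opening: 0.272
```

>>> move_arm:
  series: "1 0 0.03 0 0 0 0; 1 0 0 0 0 0 0; 0.3 0 0 0 0 0 0; -0.3 0 0 0 0 0 0; -1 0 0 0 0 0 0; -1 0 0 0 0 0 0; -1 0 0 -0.5 1.5 0 0; -1 0 0 -0.8 0 0 0; -1 0 0.5 -0.8 0 0 0; -1 0 0.8 -0.8 0 0 0; -1 0 0.8 -0.5 0 0 0; -1 0 0 0 0 0 0"

```text
clock: 19.65
eef_pos: [525.8, 20.6, 202.8]
tcp_rot: [3.134, 0.006, -0.093]
contact_force: [-0.3, 0.3, 0.0]
opening: 1.003
```

Run:
```python
from h import *
s=r.sense();print(s['eef_pos'],np.degrees(s['tcp_rot']),s['contact_force'])
print('dial'); plan([(660,87,170,14.4,8)],-1); plan([(610,60,190,14.4,8)],-1)
```

```text
[525.81938711  20.59074657 202.84426281] [179.54747133   0.36353083  -5.32198818] [-0.32257938  0.33482788  0.04818448]
dial
8
-1 0.40 -0.25 0.10 0 0 -2.5; -1 0.41 -0.23 0.10 0 0 -2.5; -1 0.42 -0.21 0.10 0 0 -2.5; -1 0.43 -0.19 0.10 0 0 -2.5; -1 0.43 -0.17 0.10 0 0 -2.5; -1 0.44 -0.15 0.10 0 0 -2.5; -1 0.45 -0.14 0.10 0 0 -2.5; -1 0.45 -0.12 0.10 0 0 -2.5
8
-1 0.25 -0.15 0.04 0 0 -2.5; -1 0.26 -0.14 0.04 0 0 -2.5; -1 0.26 -0.12 0.04 0 0 -2.5; -1 0.27 -0.11 0.04 0 0 -2.5; -1 0.27 -0.10 0.04 0 0 -2.5; -1 0.28 -0.09 0.04 0 0 -2.5; -1 0.28 -0.08 0.04 0 0 -2.5; -1 0.28 -0.07 0.04 0 0 -2.5
```

>>> move_arm:
  series: "-1 0.3 -0.2 0 0.4 0.4 -2.5; -1 0.3 -0.2 0 0 0 -2.5; -1 0.3 -0.2 0 0 0 -2.5; -1 0.3 -0.2 0 0 0 -2.5; -1 0.3 -0.15 0 0 0 -2.5; -1 0.3 -0.1 0 0 0 -2.5; -1 0.3 -0.1 0 0 0 -2.5; -1 0.1 0 0 0 0 -2.2; -1 0 0 0 0 0 0"

```text
clock: 20.78
eef_pos: [616.7, 77.9, 199.0]
tcp_rot: [-3.141, 0.004, 0.274]
contact_force: [0.0, 0.3, -1.0]
opening: 1.0
```

Run:
```python
from h import *
s=r.sense();print(s['eef_pos'],np.degrees(s['tcp_rot']))
im,p=grab('wrist','w5.png')
print('dial c',proj(p,(660,87,62)),proj(p,(660,87,24)))
```

```text
[616.74838205  77.86105906 199.01620283] [-179.95429334    0.24077439   15.68741407]
dial c [266.49452248 131.99477213] [266.00856715 128.6028535 ]
```

View pics/w5.png

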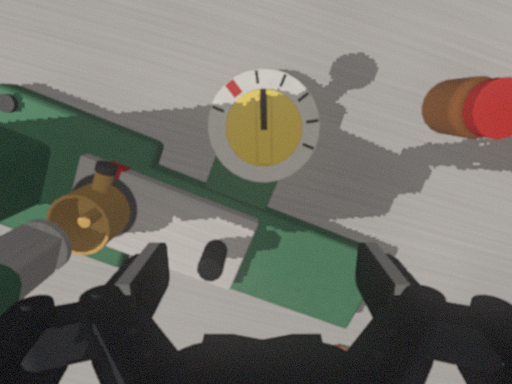

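The dial centre is at (264,126) with the pointer vertical at (264,90), already aligned with the tool's x. The red mark at (233,89) is about 40° counter-clockwise. The bowl and spout (105,168) still sit next to the slide's red mark.

Run:
```python
from h import *
plan([(661,88.5,170,15.7,2),(661,88.5,44,15.7,5)],-1)
```

```text
7
-1 0.57 0.02 0.36 0 0 -0.0; -1 0.57 0.02 0.36 0 0 -0.0; -1 0.00 0.00 0.63 0 0 -0.0; -1 0.00 0.00 0.63 0 0 -0.0; -1 0.00 0.00 0.63 0 0 -0.0; -1 0.00 0.00 0.63 0 0 -0.0; -1 0.00 0.00 0.63 0 0 -0.0
```

>>> move_arm:
  series: "-1 0.6 0 0.3 0 0 0; -1 0.6 0 0.3 0 0 0; -1 0 0 0.6 0 0 0; -1 0 0 0.6 0 0 0; -1 0 0 0.6 0 0 0; -1 0 0 0.4 0 0 0; -1 0 0 0 0 0 0"

```text
clock: 21.7
eef_pos: [663.8, 91.5, 84.0]
tcp_rot: [-3.141, 0.004, 0.271]
contact_force: [0.1, -1.0, 0.7]
opening: 1.0
```

Run:
```python
from h import *
s=r.sense();print(s['eef_pos'],np.degrees(s['tcp_rot']))
plan([(661,88.5,44,15.7,1)],-1)
```

```text
[663.77829402  91.52770341  84.00125567] [-179.96413342    0.22072961   15.51427705]
1
-1 -0.09 0.05 1.00 0 0 -0.2
```

>>> move_arm:
  series: "-1 -0.09 0.05 0.4 0 0 0; -1 0 0 0.4 0 0 0; -1 0 0 0.15 0 0 0; -1 0 0 0 0 0 0; 0 0 0 0 0 0 0; 0.4 0 0 0 0 0 0; 0.6 0 0 0 0 0 0; 0.8 0 0 0 0 0 0; 1 0 0 0 0 0 0; 1 0 0 0 0 0 0; 1 0 0 0 0 0 0"
  grip_force: 40

```text
clock: 23.08
eef_pos: [662.4, 89.3, 46.6]
tcp_rot: [-3.141, -0.001, 0.271]
contact_force: [-0.5, 0.2, 0.3]
opening: 0.146
```

>>> move_arm:
  series: "1 0 0 0 0 0 -4; 1 0 0 0 0 0 -4; 1 0 0 0 0 0 -4; 1 0 0 0 0 0 -4; 1 0 0 0 0 0 -4; 1 0 0 0 0 0 -4; 1 0 0 0 0 0 -4; 1 0 0 0 0 0 -4; 1 0 0 0 0 0 -4; 1 0 0 0 0 0 -3; 1 0 0 0 0 0 0"

```text
clock: 24.45
eef_pos: [661.9, 90.0, 46.6]
tcp_rot: [-3.14, -0.002, 0.97]
contact_force: [-1.0, 0.8, -0.8]
opening: 0.154
```

>>> move_arm:
  series: "0.5 0 0 0 0 0 0; 0 0 0 0 0 0 0; -1 0 0 0 0 0 0; -1 0 0 0 0 0 0; -1 0 0 -0.5 0 0 0; -1 0 0 -1 0 0 0; -1 0 0 -1 0 0 0; -1 0 0 -1 0 0 0; -1 -0.8 0.6 -0.4 0 0 0; -1 -0.8 0.6 0 0 0 0; -1 0 0 0 0 0 0"

```text
clock: 25.82
eef_pos: [667.2, 7.9, 218.0]
tcp_rot: [3.136, -0.006, 0.969]
contact_force: [-0.5, -0.1, 0.3]
opening: 1.0
```

Run:
```python
from h import *
s=r.sense();print(s['eef_pos'],np.degrees(s['tcp_rot']))
im,p=grab('wrist','w6.png'); print('dial',proj(p,(661,89,24)),'bowl',proj(p,(544.2,220.4,93)))
grab('top','t6.png')
```

```text
[667.17433785   7.89345674 217.9516196 ] [179.67982878  -0.36589875  55.51087309]
dial [212.59712247 110.98337391] bowl [-9.33307455 61.74876184]
```

View pics/w6.png

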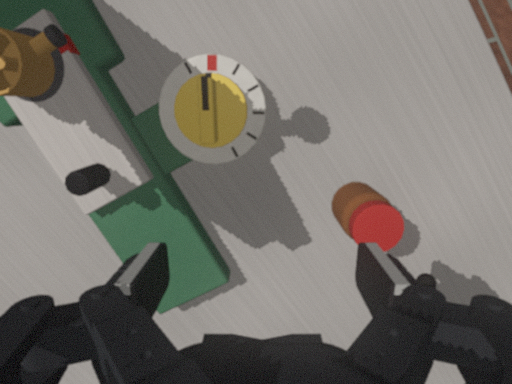

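Run:
```python
from h import *
im=cv2.imread('pics/w6.png')[:,:,::-1]
_,p=grab('wrist')
i=im.astype(int)
m=np.zeros((384,512),bool); m[70:116,194:220]=(i.max(2)<50)[70:116,194:220]
ys,xs=np.where(m); print(m.sum(),ys.min(),ys.max())
for v in range(74,112,4): u=xs[ys==v]; print(v,u.min() if len(u) else 0,u.max() if len(u) else 0,end=' | ')
P=np.array([onz(p,u,v,62)[:2] for u,v in zip(xs,ys)])
vx,vy,_,_=cv2.fitLine(P.astype(np.float32),cv2.DIST_L2,0,.01,.01).ravel(); print('\nptr',np.degrees(np.arctan2(vy,vx)))
red=(i[...,0]>140)&(i[...,1]<60); b=blobs(red[40:80,190:235],10); print(b)
rc=np.array(b[0][0])+[190,40]
w=np.zeros((384,512),np.uint8); w[45:170,155:272]=((i.min(2)>95)|((i[...,0]>100)&(i[...,2]<60)))[45:170,155:272]
R=onz(p,*rc,24); 
yel=(i[...,0]-i[...,2]>60)&(i[...,1]-i[...,2]>50); print(blobs(yel[60:160,160:262],300))
for c in((661,89),(662,90),(660,87)):
  print('red from',c,np.degrees(np.arctan2(R[1]-c[1],R[0]-c[0])), np.hypot(R[1]-c[1],R[0]-c[0]))
print('disc centre px->', onz(p,213,109,24))
crop=cv2.resize(im[45:170,150:275],None,fx=4.5,fy=4.5,interpolation=cv2.INTER_CUBIC); cv2.imwrite('pics/c6.png',crop[:,:,::-1])
```

```text
20 80 108
74 0 0 | 78 0 0 | 82 0 0 | 86 0 0 | 90 203 205 | 94 205 205 | 98 204 204 | 102 205 205 | 106 204 204 | 110 0 0 | 
ptr 57.191994
[]Traceback (most recent call last):
  File "<stdin>", line 11, in <module>
IndexError: list index out of range
```

Run:
```python
from h import *
im=cv2.imread('pics/w6.png')[:,:,::-1]
_,p=grab('wrist')
i=im.astype(int); print(im[62,212],im[90,206],im[90,225],im[130,211])
m=np.zeros((384,512),bool); m[72:112,196:216]=(i.max(2)<75)[72:112,196:216]
for t in (75,90):
  m=np.zeros((384,512),bool); m[72:112,196:216]=(i.max(2)<t)[72:112,196:216]
  ys,xs=np.where(m); P=np.array([onz(p,u,v,62)[:2] for u,v in zip(xs,ys)])
  vx,vy,_,_=cv2.fitLine(P.astype(np.float32),cv2.DIST_L2,0,.01,.01).ravel(); print(m.sum(),'ptr',np.degrees(np.arctan2(vy,vx)))
red=(i[...,0]-np.maximum(i[...,1],i[...,2])>50); b=blobs(red[50:75,195:230],10); print(b)
rc=np.array(b[0][0])+[195,50]; R=onz(p,*rc,24)
c=onz(p,213,109,24); print('c',c)
for c in(c[:2],(661,89),(662,90)):
  print('red from',c,np.degrees(np.arctan2(R[1]-c[1],R[0]-c[0])))
crop=cv2.resize(im[45:170,150:275],None,fx=4.5,fy=4.5,interpolation=cv2.INTER_CUBIC); cv2.imwrite('pics/c6.png',crop[:,:,::-1])
```

```text
[171  65  62] [55 51 39] [144 128  69] [140 121  58]
170 ptr 53.63892
199 ptr 54.105312
[([16.8, 12.2], [12, 5, 10, 16, 139])]
c [661.95639206  93.25510963  24.        ]
red from [661.95639206  93.25510963] 55.118854930540316
red from (661, 89) 57.030814932866015
red from (662, 90) 57.38240534468941
```

View pics/c6.png

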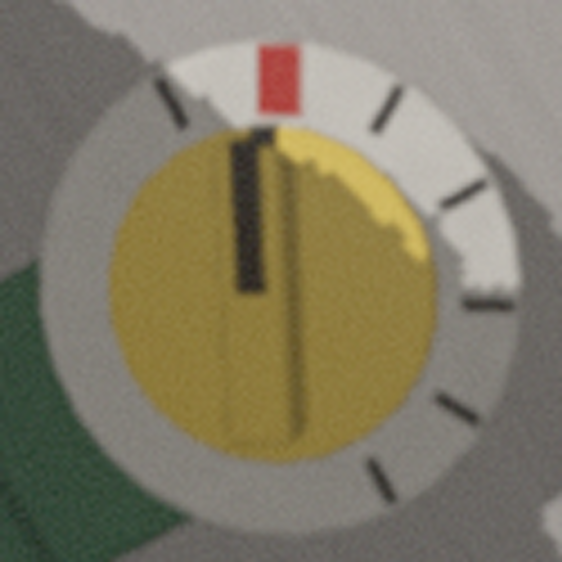

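The pointer stripe sits under the red mark, with an offset of about 2–3°, inside the 6° tolerance. I'll check it against the ±90° ticks and back the arm away for a final top view.

>>> move_arm:
  series: "-1 -1 0.3 -0.3 0 0 0; -1 -1 0.3 -0.3 0 0 0; -1 -1 0.3 0 0 0 0; -1 -1 0 0 0 0 0; -1 0 0 0 0 0 0"

```text
clock: 26.65
eef_pos: [604.8, -139.5, 238.8]
tcp_rot: [3.141, -0.005, 0.98]
contact_force: [-0.6, 0.3, -0.1]
opening: 1.001
```

Run:
```python
from h import *
im,p=grab('top','t7.png')
print(proj(p,(544.2,220.4,93)),proj(p,(544.2,220.4,45)))
a=cv2.resize(im[115:240,85:255],None,fx=4.5,fy=4.5,interpolation=cv2.INTER_CUBIC); cv2.imwrite('pics/c7.png',a[:,:,::-1])
```

```text
[129.34122788 200.19812362] [136.25387817 203.72897687]
```

View pics/c7.png

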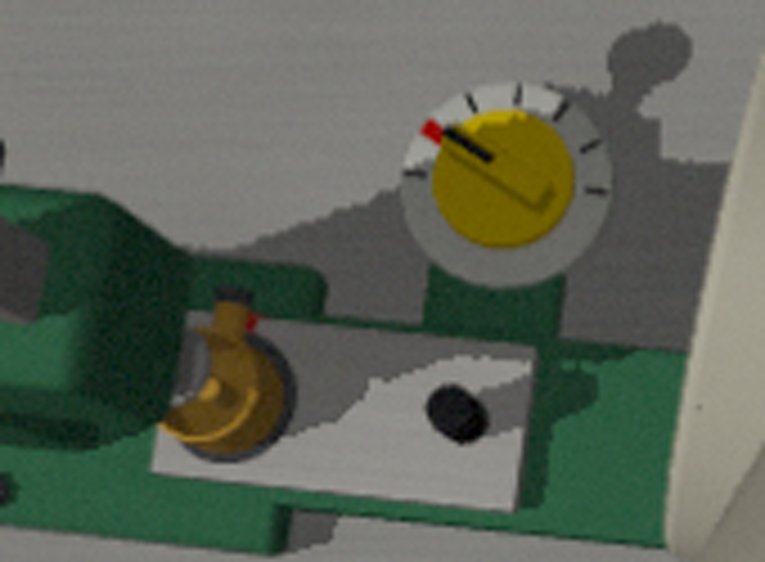

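Pointer, bowl and slide all check out in the top view: the rim centre is at crop (199,383), exactly as predicted for home, the spout is beside the red mark and the pointer is at the dial's red mark. Handing in.

```bash
python3 -c "
from h import *
print(r.sign_off())"
```

```text
the job is handed in; nothing more can be done
None
```

I set the bowl mouth up on the pad, pushed the slide in by its knob and turned the dial to the red mark. I signed off at about 27 s on the clock; the robot reported no verdict.

- **Bowl:** After release it was about 2 mm off the pad's centre, with the spout within about 1° of the red mark. In the last top view the rim sits where a home, centred bowl should be, though the press head hides part of it.
- **Slide:** It stopped after about 126–127 mm of travel with the wrist force rising to 38 N, so I take it to be at its stop. Its actual joint value was not visible to me.
- **Dial:** My readings of the pointer disagree slightly. The top view and ray casting put it within about 1° of the red mark (up to 3° if the dial centre is shifted by a few mm). Pixel angles in the close-up put it 2–3° past. All are inside the 6° tolerance.
- **Jar, boot and washers:** I did not touch any of them. I also did not measure their positions again at the end.
- **Robot:** It is clear of everything.

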